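Weigh and ring up a tin of tea

ROBOT

A 6-joint arm with a two-finger parallel gripper is mounted at the origin on the work surface. World frame = base frame: x ahead of the robot, y to its left, z up, the work surface at z = 0. Lengths are in mm, angles in rad, forces in N, time in s.
With the tool pointing down it reaches from about 350 to 775 mm from the base axis. Payload 7.3 kg.
Tool frame: the origin (TCP) lies at the very end of the fingers, on their centre line; the grasp point (between the pads) lies 19 mm behind it; x points along the fingers, y is the direction in which the jaws open and shut, and the axes are right-handed (so a half turn about x gives the same grasp; the last joint's range is limited). The gripper opens to 92 mm and grips with 3 to 60 N. Pads are 19 mm wide; open, the fingers measure 130 mm over their backs; the gripper's body (75 mm by 190 mm) begins 47 mm behind the grasp point.
Start: joints at [-1.29, 0.342, 1.524, -0, 1.275, -0.146], TCP at [217.353, -477.915, 226.741] pointing down, gripper open.
Joint ranges: [-2.53, 2.53], [-0.77, 2.02], [0.04, 2.7], [-1, 4.14], [0.28, 2.66], [-3.11, 3.11]. Speed limits (rad/s): [2.57, 2.57, 3.14, 3.14, 3.14, 3.14].

INTERFACE

Orientations are given as [roll, pitch, yaw] about the fixed x, y, z axes, in that order (R = Rz(yaw) Ry(pitch) Rx(roll)).
In Python, from plant import bot gives the robot as it stands.
- The arm moves only by the tool step_arm, never from a script. Its argument "targets" is a list that holds one entry, the list of rows, each a list of 4 numbers: the shift along the tool's x, y, z in m, then the turn about the tool's x in degrees. A call has exactly 5 rows; each row is the pose to reach, as a shift and turn from the pose measured when the call began, along the tool's axes at that moment; what a row does not reach only later rows make up. A row lasts 1/12 s, in which the tool goes at most 41.7 mm and 7.16 degrees, less where a joint would pass 70% of its speed; a pose out of reach is approached as far as the arm can. A call with a gripper value outside its range is refused whole. "jaw" is the closure, from 0 (fully open) to 1 (shut), set as the call begins (left out, the last holds). The fingers move at their own pace and stop on an object; the grip force is fixed at half the most. Time passes only in rows, so rows that repeat a pose let the fingers close, or fill a call up. It gives the time, the measured TCP pose, the force and the opening at its end, in the units of the state.
- bot.get_obs(): the state, without advancing time (a new reading comes with each control period).
- bot.capture(name): name is "side" or "top"; returns a dict with "color" (400x640x3 uint8, red, green, blue), "depth" (400x640 float32, mm along the optical axis (not along the pixel's ray), 0 where there is no reading), "fov_y" (degrees; the focal length in pixels is half the picture's height over the tangent of half this angle, whatever the lens; pixels are square), "cx", "cy" (the principal point, pixels), "rvec" (rotation vector, rad) and "tvec" (3), from world to camera coordinates, as OpenCV has them. Camera axes: x right, y down, z forward; pixel columns grow to the right and rows downward; lengths in mm; the calibration is good to about 2 mm. A picture is of the moment at which its call begins.
- bot.close_job(): hands the job in, once; it reports no verdict.
The state is a dict: "time": time; "joint_positions": joint angles; "dq": joint speeds; "tau": joint torques, N m; "tool_pos": TCP position; "tcp_rot": TCP orientation; "contact_force": force on the tool from outside, world axes, zero at the start; "moment": the same for the moment, N m; "grip_width": finger opening in mm.
Only numpy, scipy, OpenCV 4.12 (cv2) and the standard library are available. Lean on these libraries where they do the work, as an engineer would, in place of code of your own. Each camera call takes 0.05 s, during which the arm holds its last target. There are 200 camera calls.

TASK

Weigh the red tin from the plywood rack and ring it up: press the white zero key while the weighing plate is still empty, stand the tin on the plate and let go, then press the blue, yellow and green keys in that order, one at a time, while it stands there. Then set the tin upright in the empty lane of the grey order tray, wholly on the green card; it fits that lane only lengthways, so take it off the plate by its other pair of sides. Set the tin down gently each time, never press the red or black key, and leave everything else where it stands.

Things in the scene. Friction and masses are not known exactly. Their poses are not given: they have to be found in the camera images.
- tin: The tin to sell: red box-shaped tea tin, cream labels, flat brass-coloured lid, 100 mm high, 46 x 64 mm across, 0.25 kg. Origin: centre of the underside; x across the 46 mm width, y along the 64 mm width. Mass varies 40 percent. Starts upright in one of the rack's lanes, its 46 mm width (x) along the lane, its 64 mm width filling it (5 mm play a side): grip it there across the 46 mm width
- rack: Plywood stock rack, fixed, 130 (x) x 163 (y) mm, left or right of the scale. Two lanes 74 mm wide along x, centred at y = +39.5 and -39.5 mm; 120 mm long inside. Floor 5 mm; lane walls 5 mm thick, tops at 105 mm, level with the tins' tops; end lips 5 mm thick, 25 mm high. Origin: centre of underside
- order_tray: Grey metal order tray, fixed, 150 (x) x 127 (y) mm, on the side of the scale without the rack. Two lanes 56 mm wide along x, centred at y = +30.5 and -30.5 mm, 140 mm long inside. Floor 5 mm; lane walls 5 mm thick, tops at 105 mm; end lips 5 mm thick, 25 mm high. A tin fits with its 64 mm width along the lane; no finger fits beside it. Origin: centre of underside
- card: Green card fixed on the floor of the order tray's empty lane, at the lane's middle: 90 mm along the lane (x) x 52 mm x 2 mm thick. Origin: centre of the underside, 5 mm above the counter
- pan (a point): Centre of the top of the scale's rigid steel weighing plate, 170 (x) x 200 (y) mm, 76 mm above the counter; x points away from the keypad. The white scale (fixed) is 290 x 220 mm: its case reaches from 205 mm before this point (-x) to 85 mm behind it; the keypad deck, 40 mm high, is nearer the robot. Fixed 230 mm bottles stand beyond world x = 0.75
- key_white (a joint): Travel of the white spring key, m: 0 up, 0.006 fully down; a press counts from 0.004. It starts to move at 1.5 N, is fully down at 5 N and springs back up
- key_white_top (a point): Centre of the top of the round white key, 24 mm in diameter, pressed straight down; at rest 62 mm above the counter, 10 mm proud of its round grey housing (40 mm in diameter). Six keys stand in two rows of three, 46 mm between rows (the far row 127 mm from the plate's centre) and 55 mm within a row; which colour is where varies
- key_blue (a joint): Travel of the blue spring key, m: 0 up, 0.006 fully down; a press counts from 0.004. It starts to move at 1.5 N, is fully down at 5 N and springs back up
- key_blue_top (a point): Centre of the top of the round blue key, 24 mm in diameter, pressed straight down; at rest 62 mm above the counter, 10 mm proud of its round grey housing (40 mm in diameter). Six keys stand in two rows of three, 46 mm between rows (the far row 127 mm from the plate's centre) and 55 mm within a row; which colour is where varies
- key_yellow (a joint): Travel of the yellow spring key, m: 0 up, 0.006 fully down; a press counts from 0.004. It starts to move at 1.5 N, is fully down at 5 N and springs back up
- key_yellow_top (a point): Centre of the top of the round yellow key, 24 mm in diameter, pressed straight down; at rest 62 mm above the counter, 10 mm proud of its round grey housing (40 mm in diameter). Six keys stand in two rows of three, 46 mm between rows (the far row 127 mm from the plate's centre) and 55 mm within a row; which colour is where varies
- key_green (a joint): Travel of the green spring key, m: 0 up, 0.006 fully down; a press counts from 0.004. It starts to move at 1.5 N, is fully down at 5 N and springs back up
- key_green_top (a point): Centre of the top of the round green key, 24 mm in diameter, pressed straight down; at rest 62 mm above the counter, 10 mm proud of its round grey housing (40 mm in diameter). Six keys stand in two rows of three, 46 mm between rows (the far row 127 mm from the plate's centre) and 55 mm within a row; which colour is where varies
- key_red (a joint): Travel of the red spring key, m: 0 up, 0.006 fully down; a press counts from 0.004. It starts to move at 1.5 N, is fully down at 5 N and springs back up
- key_red_top (a point): Centre of the top of the round red key, 24 mm in diameter, pressed straight down; at rest 62 mm above the counter, 10 mm proud of its round grey housing (40 mm in diameter). Six keys stand in two rows of three, 46 mm between rows (the far row 127 mm from the plate's centre) and 55 mm within a row; which colour is where varies. Not to be pressed
- key_black (a joint): Travel of the black spring key, m: 0 up, 0.006 fully down; a press counts from 0.004. It starts to move at 1.5 N, is fully down at 5 N and springs back up
- key_black_top (a point): Centre of the top of the round black key, 24 mm in diameter, pressed straight down; at rest 62 mm above the counter, 10 mm proud of its round grey housing (40 mm in diameter). Six keys stand in two rows of three, 46 mm between rows (the far row 127 mm from the plate's centre) and 55 mm within a row; which colour is where varies. Not to be pressed
- blue_tin: Bystander: blue tin in the rack's other lane, blue lid, 100 mm high, 46 x 64 mm across, 0.25 kg. Origin: centre of the underside; x across the 46 mm width, y along the 64 mm width
- yellow_tin: Bystander: yellow tin already in the order tray, 100 mm high, 46 x 64 mm across, 0.25 kg. Origin: centre of the underside; x across the 46 mm width, y along the 64 mm width; its y along the lane
- honey_jar: Bystander: amber jar with a brass lid behind (+x of) the rack, 64 mm in diameter, 105 mm high. Origin: centre of the underside
- olive_jar: Bystander: green jar behind (+x of) the order tray, 64 mm in diameter, 105 mm high. Origin: centre of the underside
- pot: Bystander: white ceramic cup near the robot on its left, 68 mm in diameter, 90 mm high. Origin: centre of the underside
- spice_jar: Bystander: small red jar with a black lid behind (+x of) the rack, 44 mm in diameter, 70 mm high. Origin: centre of the underside
- scale: The white scale's case. Origin: middle of its underside, 55 mm nearer the robot than the plate's centre; x points away from the keypad
Things that resemble listed ones, but are neither listed nor needed, are in the scene too. What is shaped like the tin but pink is not meant.

How it is judged (in metres and radians):
On the way, in this order (a step that is already met when the one before it is completed fails the run):
1. the white key pressed with the plate empty (value of joint key_white above 0.004 m and not (x of tin in the frame of pan between -0.06 and 0.06 m and y of tin in the frame of pan between -0.07 and 0.07 m and z of tin in the frame of pan between -0.008 and 0.008 m and angle between tin's own z axis and vertical below 0.1 rad)), for 0.04 s.
2. the red tin stands released on the weighing plate (x of tin in the frame of pan between -0.06 and 0.06 m and y of tin in the frame of pan between -0.07 and 0.07 m and z of tin in the frame of pan between -0.008 and 0.008 m and angle between tin's own z axis and vertical below 0.1 rad and contact force between the fingers and tin below 0.2 N and linear speed of tin below 0.03 m/s), for 0.2 s.
3. the blue key pressed (value of joint key_blue above 0.004 m and x of tin in the frame of pan between -0.06 and 0.06 m and y of tin in the frame of pan between -0.07 and 0.07 m and z of tin in the frame of pan between -0.008 and 0.008 m and angle between tin's own z axis and vertical below 0.1 rad), for 0.04 s.
4. the yellow key pressed (value of joint key_yellow above 0.004 m and x of tin in the frame of pan between -0.06 and 0.06 m and y of tin in the frame of pan between -0.07 and 0.07 m and z of tin in the frame of pan between -0.008 and 0.008 m and angle between tin's own z axis and vertical below 0.1 rad), for 0.04 s.
5. the green key pressed (value of joint key_green above 0.004 m and x of tin in the frame of pan between -0.06 and 0.06 m and y of tin in the frame of pan between -0.07 and 0.07 m and z of tin in the frame of pan between -0.008 and 0.008 m and angle between tin's own z axis and vertical below 0.1 rad), for 0.04 s.
At the end, for the whole second after the job is handed in: The red tin stands upright (within 0.08 rad), released and at rest on the green card in the order tray's empty lane, its 64 mm width along the lane (within 0.25 rad), its centre within 13 mm along the lane and 10 mm across of the card's centre; all keys are up again (x of tin in the frame of card between -0.013 and 0.013 m and y of tin in the frame of card between -0.01 and 0.01 m and z of tin in the frame of card between -0.002 and 0.006 m and angle between tin's own z axis and vertical below 0.08 rad and angle between the y axis of tin and the x axis of card, either way round below 0.25 rad and linear speed of tin below 0.02 m/s and contact force between the fingers and tin below 0.2 N and value of joint each of key_white, key_blue, key_yellow, key_green, key_red, key_black below 0.002 m); the robot touches nothing.
It fails at once if two keys down at once (value of joint each of key_white, key_blue above 0.003 m or value of joint each of key_white, key_yellow above 0.003 m or value of joint each of key_white, key_green above 0.003 m or value of joint each of key_blue, key_yellow above 0.003 m or value of joint each of key_blue, key_green above 0.003 m or value of joint each of key_yellow, key_green above 0.003 m).
It fails at once if the red or the black key pressed (value of joint any of key_red, key_black above 0.003 m).
It fails at once if the white key pressed with the tin on the plate, or the blue, yellow or green key pressed while the tin is not standing on the plate ((value of joint key_white above 0.003 m and (x of tin in the frame of pan between -0.06 and 0.06 m and y of tin in the frame of pan between -0.07 and 0.07 m and z of tin in the frame of pan between -0.008 and 0.008 m and angle between tin's own z axis and vertical below 0.1 rad)) or (value of joint any of key_blue, key_yellow, key_green above 0.003 m and not (x of tin in the frame of pan between -0.06 and 0.06 m and y of tin in the frame of pan between -0.07 and 0.07 m and z of tin in the frame of pan between -0.008 and 0.008 m and angle between tin's own z axis and vertical below 0.1 rad))).
It fails at once if the tin dropped (falling unheld faster than 0.3 m/s in the last 20 mm) or slammed down with over 60 N on the scale or in the order tray (contact force between tin and scale above 60 N or contact force between tin and card above 60 N or (linear speed of tin above 0.3 m/s and contact force between the fingers and tin below 0.2 N and ((horizontal distance between tin and pan below 0.08 m and z of tin in the frame of pan below 0.02 m) or (horizontal distance between tin and card below 0.06 m and z of tin in the frame of card below 0.022 m)))).
It fails at once if another thing knocked over or shoved more than 30 mm (distance of any of blue_tin, yellow_tin, honey_jar, olive_jar, pot, spice_jar from where it was at the start of the episode above 0.03 m or angle between any of blue_tin, yellow_tin, honey_jar, olive_jar, pot, spice_jar's own z axis and vertical above 0.35 rad).
It also fails if it takes over 72 s, if anything falls off the work surface, if the arm or the gripper's body presses on something with over 40 N, if the wrist force passes 120 N, or if a joint passes its speed limit or range.

## Working session

There is one attempt and no reset: what is moved stays moved. The work goes in short steps, Python scripts to look and compute and a tool call to move; the robot and the scene stay as the last step left them, time stands still between calls to the robot, and variables do not carry over. Pictures are saved under pics/ and viewed, about 8 in all and at most 12, crops included, and the job is handed in when it is done.

Besides the shell and the picture viewer there is one more tool, called after "Request:" as name([rows], argument=value, ...), one row to a line, values as JSON. step_arm: Moves the arm, as the interface text tells. Its arguments: {"type":"object","properties":{"targets":{"type":"array","items":{"type":"array","items":{"type":"array","items":{"type":"number"}}}},"jaw":{"type":"number"}},"required":["targets"]}

```bash
ls; mkdir -p pics
cat > h.py <<'E'
import numpy as np, cv2
from plant import bot
def cap(n,f):
    c=bot.capture(n); np.savez(f,**c); cv2.imwrite(f'pics/{f}.png',c['color'][:,:,::-1]); return c
def world(c):
    d=c['depth'].astype(float); h,w=d.shape; f=h/2/np.tan(np.radians(float(c['fov_y']))/2)
    v,u=np.mgrid[:h,:w]; P=np.stack([(u-c['cx'])/f*d,(v-c['cy'])/f*d,d],-1)
    R=cv2.Rodrigues(np.array(c['rvec'],float))[0]; return (P-np.array(c['tvec'],float).ravel())@R
E
python3 - <<'E'
from h import *
print(bot.get_obs())
for n in('top','side'):
    c=cap(n,n+'0'); print({k:c[k] for k in c if k not in('color','depth')})
E
```

```text
pics
{'time': 0.0, 'joint_positions': array([-1.28998531e+00,  3.42732134e-01,  1.52505492e+00,  8.10367225e-06,
        1.27539671e+00, -1.46012194e-01]), 'dq': array([ 0.00158235,  0.0007378 , -0.00063574, -0.0020876 ,  0.00033349,
        0.00183526]), 'tau': array([ 9.18562073e-04, -4.31243956e+01, -2.44219315e+01,  7.18284328e-02,
        5.60222450e-02, -1.29177570e-04]), 'tool_pos': array([ 217.23792763, -477.48018193,  226.02685663]), 'tcp_rot': array([-1.7216786,  1.5692052,  1.8467349]), 'contact_force': array([-0.26913217, -0.25267235,  0.68592838]), 'moment': array([-0.01370173,  0.02096291, -0.00255231]), 'grip_width': 91.86559152212095}
{'fov_y': 51.86829531092525, 'cx': 313.97931517911775, 'cy': 198.97885239762346, 'rvec': array([ 2.16084838, -2.15906509,  0.10009764]), 'tvec': array([ 26.94196781, 489.12059758, 958.26454733])}
{'fov_y': 43.629403949738524, 'cx': 311.6299804271186, 'cy': 189.99982680149924, 'rvec': array([ 0.92770668, -2.44095479,  1.16437662]), 'tvec': array([380.34546007, 276.7609725 , 926.57118507])}
```

View pics/top0.png

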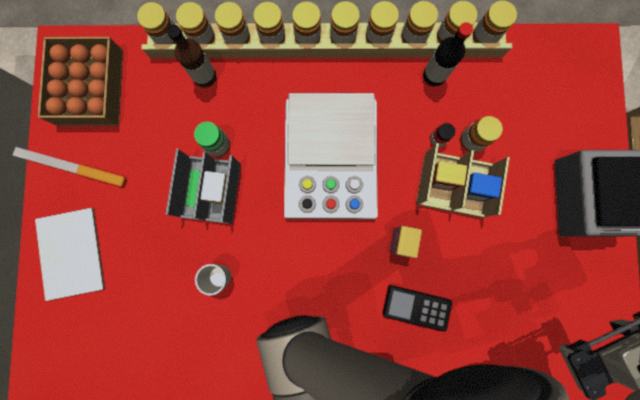

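View pics/side0.png

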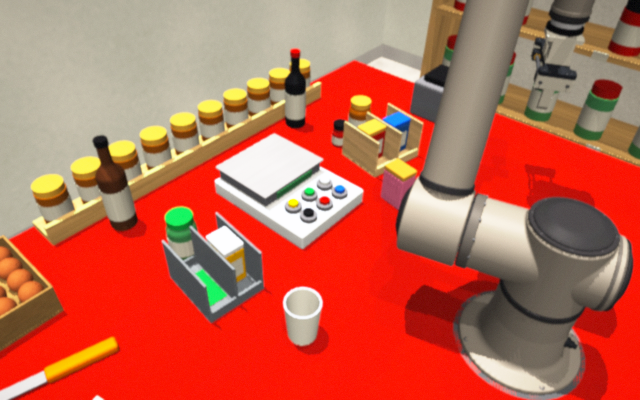

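The top view has +x up and +y left. The red tin (brass lid) is at (451,173) in the rack's left lane, and the blue tin is beside it at (486,186). Keys: far row yellow (307,184), green (330,184), white (353,184); near row black, red (330,203), blue (353,203). The card is at (193,185). The pink decoy is at (408,242).

```bash
cat > m.py <<'E'
from h import *
def rep(c,name,box,hs,zr):
    W=world(c); hsv=cv2.cvtColor(c['color'],cv2.COLOR_RGB2HSV)
    u0,u1,v0,v1=box; m=np.zeros(hsv.shape[:2],bool); m[v0:v1,u0:u1]=1
    m&=cv2.inRange(hsv,np.array(hs[0]),np.array(hs[1]))>0
    m&=(W[...,2]>zr[0])&(W[...,2]<zr[1])&(c['depth']>0)
    P=W[m]
    if len(P)<5: print(name,'few',len(P)); return
    r=cv2.minAreaRect(P[:,:2].astype(np.float32))
    print(name,len(P),'mean',P.mean(0).round(1),'med z',np.median(P[:,2]).round(1),'rect',np.round(r[0],1),np.round(r[1],1),round(r[2],1))
A=[0,0,0],[180,255,255]
E
python3 - <<'E'
from m import *
for n in('top0','side0'):
    c=dict(np.load(n+'.npz')); print(n); t=n=='top0'
    K={'yellow':(307,184,293,205),'green':(330,184,309,192),'white':(353,184,325,182),'black':(307,203,308,214),'red':(330,203,324,201),'blue':(353,203,340,189)}
    for k,b in K.items():
        u,v=b[:2] if t else b[2:]
        rep(c,k,(u-9,u+10,v-9,v+10),A,(58,68))
    if t:
        rep(c,'tin lid',(430,472,150,195),([18,80,80],[35,255,255]),(95,115))
        rep(c,'blue lid',(465,510,165,205),([100,80,60],[130,255,255]),(95,115))
        rep(c,'card',(180,205,150,215),([40,80,60],[80,255,255]),(-5,20))
        rep(c,'plate',(275,385,85,175),A,(68,85))
        rep(c,'rack top',(412,515,140,225),A,(85,125))
        rep(c,'tray top',(160,245,140,230),A,(85,125))
        rep(c,'yellowtin lid',(198,228,165,205),([0,0,150],[180,60,255]),(95,115))
    else:
        rep(c,'tin lid',(350,390,110,145),([18,80,80],[35,255,255]),(95,115))
        rep(c,'card',(190,235,260,310),([40,80,60],[80,255,255]),(-5,20))
        rep(c,'plate',(205,330,130,205),A,(68,85))
c=dict(np.load('top0.npz'))
def crop(u0,u1,v0,v1,s): return cv2.resize(c['color'][v0:v1,u0:u1,::-1],None,fx=s,fy=s,interpolation=cv2.INTER_CUBIC)
im=np.vstack([np.hstack([crop(160,250,140,230,4),crop(420,510,140,230,4)]),crop(280,460,170,215,4)])
cv2.imwrite('pics/crop0.png',im)
E
```

```text
top0
yellow 79 mean [522.6  44.4  62.1] med z 62.1 rect [522.   44.4] [22.2 21.8] 32.3
green 79 mean [522.4 -10.6  62.4] med z 62.2 rect [522.8 -10.8] [21.8 21.6] 64.2
white 79 mean [521.9 -64.9  62.3] med z 62.2 rect [521.5 -64.5] [21.4 20.9] 1.1
black 83 mean [477.1  44.8  62.6] med z 62.8 rect [477.1  45.2] [22.3 24. ] 11.8
red 78 mean [476.8 -10.1  62.5] med z 62.5 rect [477.1 -10. ] [21.3 21.3] 44.0
blue 82 mean [476.4 -64.7  62.4] med z 62.5 rect [476.8 -64.8] [21.2 23.4] 44.9
tin lid 687 mean [ 539.8 -275.9  105. ] med z 105.3 rect [ 544.5 -273.1] [82.  89.2] 79.7
blue lid 631 mean [ 512.6 -349.9  104.9] med z 105.2 rect [ 513.4 -351.9] [69.7 46.4] 79.4
card 345 mean [519.2 328.2   8. ] med z 8.1 rect [519.7 328.8] [25.5 90.5] 83.5
plate 6158 mean [648.1 -11.3  76.5] med z 76.5 rect [649.3 -10.8] [199.  170.1] 89.5
rack top 2216 mean [ 526.5 -312.8  102.4] med z 104.7 rect [ 543.9 -314.9] [165.6 163.2] 78.5
tray top 1741 mean [519.1 271.8 101.9] med z 104.6 rect [528.8 281.4] [128.6 178.2] 83.2
yellowtin lid 596 mean [510.4 251.9 105.6] med z 105.6 rect [512.  252.3] [62.7 67.4] 81.1
side0
yellow 69 mean [522.5  46.1  62.3] med z 62.3 rect [523.6  45.4] [20.2 23.3] 42.3
green 65 mean [522.2  -8.4  62.3] med z 62.8 rect [523.4  -8.8] [20.8 23.7] 41.7
white 61 mean [521.7 -63.7  62.2] med z 62.4 rect [522.6 -65.5] [21.5 21.9] 43.7
black 76 mean [476.7  46.3  62.3] med z 62.3 rect [477.2  45.6] [22.6 23. ] 27.6
red 68 mean [476.5  -9.   62.2] med z 62.6 rect [477.4  -9.3] [22.6 21.8] 15.0
blue 65 mean [476.2 -63.6  62.5] med z 62.9 rect [477.2 -65.5] [21.1 24.1] 39.9
tin lid 445 mean [ 539.  -269.1  104.9] med z 105.5 rect [ 537.4 -271.5] [ 86.4 127.7] 79.8
card 452 mean [507.2 301.5   8.2] med z 8.2 rect [513.4 297. ] [38.2 98.6] 69.3
plate 3592 mean [645.8  -4.2  77.3] med z 77.4 rect [720.2 -12.4] [204.7 312.7] 89.6
```

View pics/crop0.png

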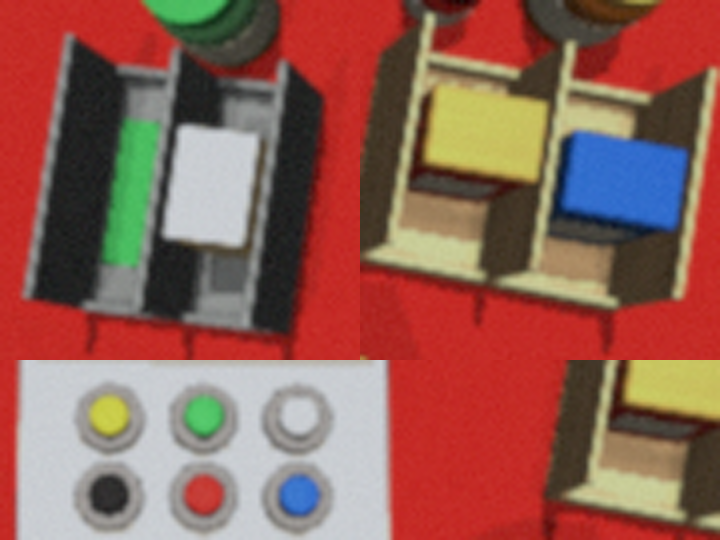

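```bash
cat >> m.py <<'E'
def ray(c,u,v,z):
    R=cv2.Rodrigues(np.array(c['rvec'],float))[0]; t=np.array(c['tvec'],float).ravel()
    f=200/np.tan(np.radians(float(c['fov_y']))/2); d=R.T@np.array([(u-c['cx'])/f,(v-c['cy'])/f,1]); o=-R.T@t
    return o+d*(z-o[2])/d[2]
E
python3 - <<'E'
from m import *
c=dict(np.load('top0.npz'))
g=lambda x,y,u0,z: ray(c,u0+x/4-.4,140+y/4-.4,z)[:2]
print('tin',[g(*p,330,105).round(0).tolist() for p in[(435,87),(550,98),(539,182),(424,168)]])
print('tinmean',np.mean([g(*p,330,105) for p in[(435,87),(550,98),(539,182),(424,168)]],0))
for n,a,b in[('trayL',(68,38),(28,297)),('trayM',(175,50),(143,305)),('trayR',(286,65),(251,332)),('rackL',(428,15),(392,255)),('rackM',(570,42),(540,285)),('rackR',(713,68),(679,297))]:
    u0=160 if n[0]=='t' else 330
    A,B=g(*a,u0,105),g(*b,u0,105); d=A-B; print(n,A.round(1),B.round(1),np.linalg.norm(d).round(1),'yaw',np.degrees(np.arctan2(d[1],d[0])).round(1))
# robust: wall tops by depth, PCA per wall
W=world(c); Z=W[...,2]
for nm,box,zr,ctr in[('tray',(160,245,140,230),(100,110),None),('rack',(412,515,140,225),(101,110),None)]:
    m=np.zeros(Z.shape,bool); m[box[2]:box[3],box[0]:box[1]]=1; m&=(Z>zr[0])&(Z<zr[1]); hsv=cv2.cvtColor(c['color'],cv2.COLOR_RGB2HSV)
    P=W[m][:,:2]
    best=None
    for yaw in np.arange(-20,5,.5):
        a=np.radians(yaw); y=-P[:,0]*np.sin(a)+P[:,1]*np.cos(a); h,e=np.histogram(y,np.arange(y.min()-2,y.max()+3,2)); s=(h.astype(float)**2).sum()
        if best is None or s>best[0]: best=(s,yaw,h,e[0])
    print(nm,best[1],best[3].round(1),best[2].tolist())
hsv=cv2.cvtColor(c['color'],cv2.COLOR_RGB2HSV); print(hsv[173,451],hsv[143,427],hsv[165,424])
lid=(cv2.inRange(hsv,np.array([18,120,120]),np.array([35,255,255]))>0)&(Z>98)&(Z<112)
l=np.zeros_like(lid);l[155:192,432:470]=lid[155:192,432:470]
k=cv2.morphologyEx(l.astype(np.uint8),cv2.MORPH_OPEN,np.ones((5,5)))>0
r=cv2.minAreaRect(W[k][:,:2].astype(np.float32)); print('lid',r,W[k].mean(0))
E
```

```text
tin [[564.0, -249.0], [558.0, -312.0], [511.0, -304.0], [519.0, -242.0]]
tinmean [ 538.31552534 -276.73599962]
trayL [593.1 334.3] [447.7 351. ] 146.3 yaw -6.6
trayM [586.1 273.9] [443.3 287.3] 143.4 yaw -5.3
trayR [577.5 211.5] [428.5 227.3] 149.8 yaw -6.1
rackL [ 605.1 -246.4] [ 471.1 -222.7] 136.2 yaw -10.0
rackM [ 589.7 -324.3] [ 454.6 -302.7] 136.8 yaw -9.1
rackR [ 575.  -402.4] [ 448.1 -377.8] 129.2 yaw -10.9
tray -7.0 277.6 [0, 79, 58, 48, 3, 0, 31, 30, 26, 23, 30, 21, 26, 24, 31, 26, 22, 25, 29, 21, 27, 26, 34, 26, 30, 31, 28, 35, 22, 9, 6, 50, 83, 62, 24, 3, 4, 6, 3, 4, 3, 1, 1, 1, 0, 0, 0, 0, 0, 0, 0, 0, 0, 0, 0, 0, 0, 0, 0, 0, 0, 10, 77, 69, 47, 1]
rack -11.5 -284.2 [0, 24, 53, 73, 24, 1, 15, 16, 21, 18, 21, 17, 17, 22, 15, 22, 19, 21, 18, 16, 15, 22, 21, 18, 19, 20, 19, 21, 18, 19, 14, 23, 21, 20, 17, 20, 21, 18, 1, 0, 4, 49, 53, 51, 0, 12, 18, 19, 20, 16, 20, 17, 21, 16, 20, 16, 22, 18, 17, 21, 17, 20, 18, 19, 18, 22, 17, 16, 20, 18, 18, 18, 21, 19, 19, 18, 24, 2, 0, 0, 28, 51, 69, 6]
[ 29 133 200] [  1 203 198] [ 17 109  68]
lid ((539.1052856445312, -275.8775329589844), (64.40043640136719, 45.46809387207031), 82.7965316772461) [ 538.68076844 -274.98244573  105.3665733 ]
```

```bash
cat >> m.py <<'E'
from scipy.spatial.transform import Rotation as Ro
def st():
    o=bot.get_obs(); R=Ro.from_euler('xyz',o['tcp_rot']).as_matrix(); p=o['tool_pos']
    print('t',round(o['time'],2),'p',p.round(1),'toolx',R[:,0].round(3),'jaw',np.degrees(np.arctan2(R[1,1],R[0,1])).round(2),'toolz',R[:,2].round(2),'F',o['contact_force'].round(1),'w',round(o['grip_width'],1),'q',o['joint_positions'].round(2)); return p,R
def go(x,y,z,jaw=None,lab='',s=None):
    p,R=s or st_; d=R.T@(np.array([x,y,z])-p)/1000; j=np.degrees(np.arctan2(R[1,1],R[0,1]))
    t=0 if jaw is None else (jaw-j+90)%180-90
    # turn about tool x (pointing down): positive turn lowers world yaw
    print(lab,'shift',d.round(4),'turn',round(-t,2))
    return d,-t
E
python3 - <<'E'
import m; from m import *
m.st_=st()
go(522.2,-64.8,110,90,'white hover')
go(522.2,-64.8,110,-10,'turn to -10')
c=dict(np.load('top0.npz'));s=dict(np.load('side0.npz'))
# side view wall tops of rack/tray by depth histogram
for nm,c_,box in[('tray',s,(155,270,215,320)),('rack',s,(335,430,100,178)),('tray-top',c,(160,245,140,230)),('rack-top',c,(412,515,140,225))]:
    W=world(c_); Z=W[...,2]; M=np.zeros(Z.shape,bool); M[box[2]:box[3],box[0]:box[1]]=1; M&=(Z>99)&(Z<111)
    P=W[M]; P=P[(P[:,0]>430)&(P[:,0]<620)]
    for yaw in(-6,-7,-10,-11):
        a=np.radians(yaw); y=-P[:,0]*np.sin(a)+P[:,1]*np.cos(a); h,e=np.histogram(y,np.arange(y.min(),y.max()+3,3)); 
        x=P[:,0]*np.cos(a)+P[:,1]*np.sin(a)
        print(nm,yaw,int((h.astype(float)**2).sum()),'x',np.percentile(x,[1,99]).round(1),'peaks',[(round(e[i]+1.5,1),int(h[i])) for i in range(len(h)) if h[i]>35])
W=world(c); Z=W[...,2]
for n,b,z in[('spice',(430,460,120,150),(64,78)),('honey',(470,508,112,150),(98,112)),('olive',(190,225,115,155),(98,112))]:
    rep(c,n,b,A,z)
E
```

```text
t 0.1 p [ 217.3 -477.6  226.1] toolx [-0.     0.001 -1.   ] jaw -65.55 toolz [-0.91 -0.41 -0.  ] F [ 0.4 -0.5 -0.2] w 91.8 q [-1.29  0.34  1.52  0.    1.28 -0.15]
white hover shift [ 0.1166 -0.2494 -0.4484] turn 24.45
turn to -10 shift [ 0.1166 -0.2494 -0.4484] turn -55.55
tray -6 114568 x [408.4 584.5] peaks [(np.float64(274.9), 112), (np.float64(277.9), 83), (np.float64(286.9), 36), (np.float64(289.9), 47), (np.float64(295.9), 38), (np.float64(298.9), 37), (np.float64(301.9), 38), (np.float64(304.9), 40), (np.float64(307.9), 43), (np.float64(310.9), 38), (np.float64(313.9), 47), (np.float64(316.9), 39), (np.float64(319.9), 50), (np.float64(322.9), 52), (np.float64(325.9), 71), (np.float64(334.9), 108), (np.float64(337.9), 148), (np.float64(394.9), 80), (np.float64(397.9), 150)]
tray -7 119124 x [402.5 578.5] peaks [(np.float64(283.2), 111), (np.float64(286.2), 82), (np.float64(298.2), 47), (np.float64(301.2), 39), (np.float64(304.2), 37), (np.float64(307.2), 36), (np.float64(310.2), 41), (np.float64(313.2), 37), (np.float64(316.2), 40), (np.float64(319.2), 39), (np.float64(322.2), 
[... 5005 characters left out ...]
 ] peaks [(np.float64(-293.7), 87), (np.float64(-290.7), 79), (np.float64(-224.7), 38), (np.float64(-215.7), 69), (np.float64(-212.7), 94), (np.float64(-146.7), 37), (np.float64(-137.7), 54), (np.float64(-134.7), 86)]
rack-top -11 77784 x [517.3 638.9] peaks [(np.float64(-286.2), 39), (np.float64(-283.2), 96), (np.float64(-280.2), 60), (np.float64(-205.2), 77), (np.float64(-202.2), 87), (np.float64(-127.2), 66), (np.float64(-124.2), 100)]
spice 243 mean [ 643.3 -277.9   70.1] med z 70.1 rect [ 635.6 -264.1] [38.7 73.1] 31.1
honey 506 mean [ 640.  -362.4  105.2] med z 105.3 rect [ 640.3 -362.9] [55.  56.1] 54.7
olive 506 mean [628.4 269.3 105.3] med z 105.4 rect [624.5 274.3] [56.3 69.4] 50.8
```

Request:
step_arm([
  [[0,-0.097,-0.1744,24.4],[0,-0.097,-0.1744,24.4],[0,-0.097,-0.1744,24.4],[0,-0.097,-0.1744,24.4],[0,-0.097,-0.1744,24.4]],
], jaw=1)

```text
time: 0.52
tool_pos: [336.3, -315.4, 226.0]
tcp_rot: [-1.217, 1.569, 1.921]
contact_force: [1.1, -0.7, 1.0]
grip_width: 62.9
```

Request:
step_arm([
  [[0,-0.126,-0.093,0],[0,-0.126,-0.093,0],[0,-0.126,-0.093,0],[0,-0.126,-0.093,0],[0,-0.126,-0.093,0]],
])

```text
time: 0.93
tool_pos: [432.2, -185.1, 226.0]
tcp_rot: [-1.598, 1.567, 1.544]
contact_force: [-1.3, 0.6, 0.0]
grip_width: 30.0
```

Run:
```python
import m; from m import *
m.st_=st()
go(522.2,-64.8,80,-90,'white hover')
```

```text
t 0.93 p [ 432.2 -185.1  226. ] toolx [ 0.     0.004 -1.   ] jaw -89.94 toolz [-1. -0. -0.] F [-1.3  0.6  0. ] w 30.0 q [-0.57  0.24  1.67  0.    1.23  1.  ]
white hover shift [ 0.1464 -0.1197 -0.0901] turn 0.06
```

Request:
step_arm([
  [[0.06,-0.1197,-0.0901,0],[0.06,-0.1197,-0.0901,0],[0.06,-0.1197,-0.0901,0],[0.06,-0.1197,-0.0901,0],[0.1,-0.1197,-0.0901,0]],
])

```text
time: 1.35
tool_pos: [528.1, -61.2, 129.1]
tcp_rot: [-2.884, 1.56, 0.263]
contact_force: [1.0, -0.7, 0.3]
grip_width: 0.8
```

Request:
step_arm([
  [[0.02,0,0,0],[0.046,0,0,0],[0.046,0,0,0],[0.046,0,0,0],[0.046,0,0,0]],
])

```text
time: 1.77
tool_pos: [529.1, -61.7, 84.2]
tcp_rot: [-2.938, 1.559, 0.208]
contact_force: [0.4, -0.1, 0.1]
grip_width: 0.4
```

Run:
```python
import m; from m import *
c=cap('side','w0'); c2=cap('top','w1')
m.st_=st()
go(522.2,-64.8,57,-90,'white down')
a=cv2.resize(c['color'][130:250,240:400,::-1],None,fx=3,fy=3); b=cv2.resize(c2['color'][140:230,280:385,::-1],None,fx=3,fy=3)
im=np.zeros((360,800,3),np.uint8); im[:360,:480]=a; im[:270,480:795]=b; cv2.imwrite('pics/w.png',im)
```

```text
t 1.87 p [529.5 -61.8  84.8] toolx [ 0.014  0.002 -1.   ] jaw -89.73 toolz [-1.   -0.   -0.01] F [-0.2  0.5 -1.4] w 0.5 q [-0.26  0.51  1.7   0.01  0.92  1.3 ]
white down shift [0.0277 0.0031 0.0077] turn 0.27
```

View pics/w.png

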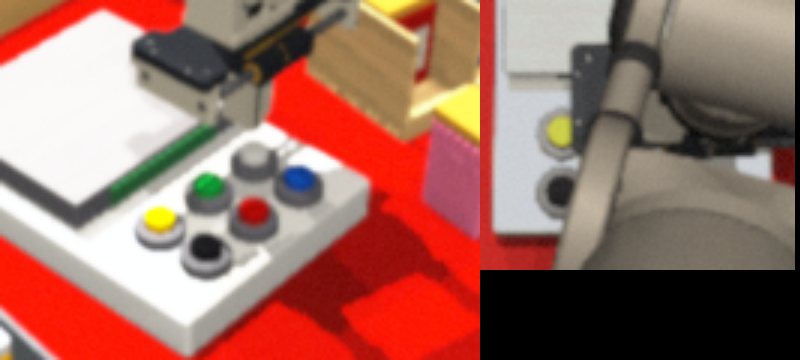

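The side crop shows the closed fingers just beyond and above the white key, about 7 mm too far in x. I'll correct that sideways and then press.

Request:
step_arm([
  [[0.012,0.003,0.0075,0],[0.012,0.003,0.0075,0],[0.012,0.003,0.0075,0],[0.012,0.003,0.0075,0],[0.012,0.003,0.0075,0]],
])

```text
time: 2.28
tool_pos: [522.8, -64.9, 73.6]
tcp_rot: [-3.033, 1.556, 0.113]
contact_force: [-0.2, 0.4, 0.8]
grip_width: 0.4
```

Request:
step_arm([
  [[0.004,0,0,0],[0.008,0,0,0],[0.012,0,0,0],[0.015,0,0,0],[0.015,0,0,0]],
])

```text
time: 2.7
tool_pos: [523.2, -64.9, 58.2]
tcp_rot: [-3.029, 1.555, 0.117]
contact_force: [-0.0, 0.1, 3.4]
grip_width: 0.4
```

Run:
```python
import m; from m import *
m.st_=st()
go(522.2,-64.8,57,-90,'white down')
```

```text
t 2.7 p [523.2 -64.9  58.2] toolx [ 0.015  0.002 -1.   ] jaw -89.74 toolz [-1.   -0.   -0.02] F [-0.   0.1  3.4] w 0.4 q [-0.27  0.54  1.74  0.01  0.85  1.29]
white down shift [ 0.0011 -0.0001  0.001 ] turn 0.26
```

Request:
step_arm([
  [[0.001,0,0,0],[0.002,0,0,0],[0.002,0,0,0],[0.002,0,0,0],[0.002,0,0,0]],
])

```text
time: 3.12
tool_pos: [523.3, -64.9, 56.4]
tcp_rot: [-3.037, 1.555, 0.109]
contact_force: [-0.5, -0.7, 4.9]
grip_width: 0.8
```

Run:
```python
from m import *
st()
```

```text
t 3.12 p [523.3 -64.9  56.4] toolx [ 0.015  0.002 -1.   ] jaw -89.73 toolz [-1.   -0.   -0.02] F [-0.5 -0.7  4.9] w 0.8 q [-0.27  0.54  1.74  0.01  0.85  1.29]
```

Request:
step_arm([
  [[-0.02,0,0,0],[-0.05,0,0,0],[-0.085,0,0,0],[-0.12,0,0,0],[-0.13,0,0,0]],
], jaw=0.217)

```text
time: 3.53
tool_pos: [523.3, -65.6, 191.2]
tcp_rot: [3.123, 1.548, -0.014]
contact_force: [1.0, -0.1, 0.2]
grip_width: 29.1
```

Request:
step_arm([
  [[-0.01,0.035,-0.003,-7],[-0.01,0.07,-0.006,-14],[-0.01,0.105,-0.009,-21],[-0.01,0.14,-0.012,-28],[-0.01,0.16,-0.014,-35]],
])

```text
time: 3.95
tool_pos: [537.5, -228.9, 200.7]
tcp_rot: [2.476, 1.549, -0.046]
contact_force: [-0.0, 0.7, -0.2]
grip_width: 62.4
```

Run:
```python
import m; from m import *
m.st_=st()
go(539,-276,190,-10,'tin hover')
```

```text
t 3.95 p [ 537.5 -228.9  200.7] toolx [ 0.022 -0.001 -1.   ] jaw -54.49 toolz [-0.81 -0.58 -0.02] F [-0.   0.7 -0.2] w 62.4 q [-0.54  0.46  1.42  0.01  1.25  0.41]
tin hover shift [0.0108 0.0391 0.0263] turn -44.49
```

Request:
step_arm([
  [[0,0.012,0.008,-7],[0,0.025,0.017,-14],[0,0.039,0.0263,-21],[0,0.039,0.0263,-28],[0,0.039,0.0263,-35]],
])

```text
time: 4.37
tool_pos: [538.2, -276.9, 199.4]
tcp_rot: [1.904, 1.55, -0.003]
contact_force: [1.1, 0.5, -0.1]
grip_width: 72.0
```

Request:
step_arm([
  [[0,0,0,-6],[0,0,0,-9.5],[0,0,0,-9.5],[0,0,0,-9.5],[0,0,0,-9.5]],
])

```text
time: 4.78
tool_pos: [538.1, -276.8, 199.0]
tcp_rot: [1.758, 1.551, 0.016]
contact_force: [1.1, 0.3, 0.2]
grip_width: 71.6
```

Run:
```python
import m; from m import *
c=cap('side','r0'); c2=cap('top','r1')
m.st_=st()
go(539,-276,130,-10,'tin');go(539,-276,65,-10,'tin')
a=cv2.resize(c['color'][60:190,310:470,::-1],None,fx=3,fy=3); b=cv2.resize(c2['color'][120:240,400:510,::-1],None,fx=2.9,fy=2.9)
im=np.zeros((390,800,3),np.uint8); im[:390,:480]=a; im[:348,480:799]=b[:348,:319]; cv2.imwrite('pics/r.png',im)
```

```text
t 4.88 p [ 538.2 -276.8  199.3] toolx [ 0.021  0.    -1.   ] jaw -9.81 toolz [-0.17 -0.99 -0.  ] F [-1.  -0.6 -0.5] w 71.9 q [-0.61  0.5   1.35  0.01  1.27 -0.44]
tin shift [ 0.0693 -0.0008 -0.0007] turn 0.19
tin shift [ 0.1342 -0.0021 -0.0004] turn 0.19
```

View pics/r.png

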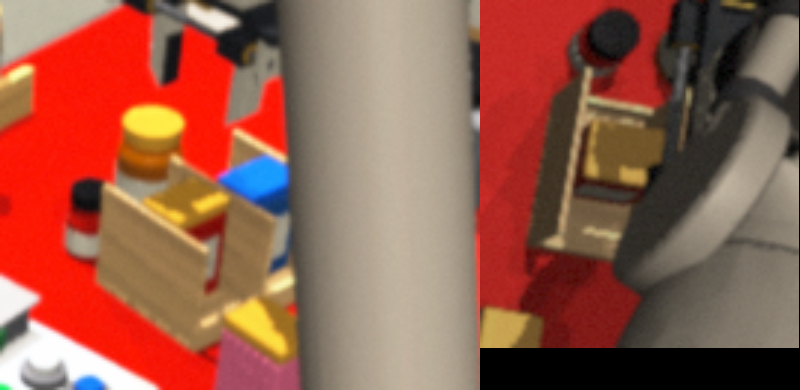

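The fingers straddle the brass lid along the lane, with the lid at side-crop (185,198) and the fingers at (165,80) and (233,120). Descending.

Request:
step_arm([
  [[0.02,0,0,0],[0.04,-0.001,0,0],[0.06,-0.001,0,0],[0.075,-0.001,0,0],[0.085,-0.001,0,0]],
])

```text
time: 5.3
tool_pos: [538.3, -276.1, 112.4]
tcp_rot: [1.816, 1.552, 0.074]
contact_force: [0.2, -0.4, -0.4]
grip_width: 71.9
```

Request:
step_arm([
  [[0.012,0,0,0],[0.024,0,0,0],[0.034,-0.001,0,0],[0.044,-0.001,0,0],[0.047,-0.001,0,0]],
])

```text
time: 5.72
tool_pos: [537.7, -275.5, 64.0]
tcp_rot: [1.882, 1.553, 0.139]
contact_force: [0.1, 0.4, -0.3]
grip_width: 71.8
```

Request:
step_arm([
  [[0,0,0,0],[0,0,0,0],[0,0,0,0],[0,0,0,0],[0,0,0,0]],
], jaw=0.65)

```text
time: 6.13
tool_pos: [538.8, -276.1, 65.1]
tcp_rot: [1.782, 1.551, 0.039]
contact_force: [2.5, -0.6, 2.9]
grip_width: 45.9
```

Run:
```python
import m; from m import *
m.st_=st()
```

```text
t 6.13 p [ 538.8 -276.1   65.1] toolx [ 0.02   0.001 -1.   ] jaw -9.87 toolz [-0.17 -0.99 -0.  ] F [ 2.5 -0.6  2.9] w 45.9 q [-0.61  0.64  1.51  0.01  0.98 -0.44]
```

Request:
step_arm([
  [[-0.01,0,0,0],[-0.025,0,0,0],[-0.045,0,0,0],[-0.065,0,0,0],[-0.075,0,0,0]],
])

```text
time: 6.55
tool_pos: [537.6, -276.5, 142.8]
tcp_rot: [1.712, 1.549, -0.031]
contact_force: [-0.1, -0.5, -3.5]
grip_width: 45.7
```

Request:
step_arm([
  [[-0.02,0,0,0],[-0.04,0,0,0],[-0.06,0,0,0],[-0.075,0,0,0],[-0.075,0,0,0]],
])

```text
time: 6.97
tool_pos: [536.9, -277.1, 221.2]
tcp_rot: [1.598, 1.544, -0.145]
contact_force: [0.2, -0.8, -3.0]
grip_width: 46.1
```

Run:
```python
import m; from m import *
m.st_=st()
go(637,-11,214,-90,'pan hi');go(637,-11,214,0,'pan hi')
```

```text
t 6.97 p [ 536.9 -277.1  221.2] toolx [ 0.026 -0.004 -1.   ] jaw -9.86 toolz [-0.17 -0.99 -0.  ] F [ 0.2 -0.8 -3. ] w 46.1 q [-0.61  0.48  1.33  0.01  1.31 -0.44]
pan hi shift [ 0.0088  0.0529 -0.2793] turn 80.14
pan hi shift [ 0.0088  0.0529 -0.2793] turn -9.86
```

Request:
step_arm([
  [[0,0.004,-0.02,-3],[0,0.009,-0.05,-6],[0,0.015,-0.085,-9.9],[0,0.022,-0.12,-9.9],[0,0.026,-0.14,-9.9]],
])

```text
time: 7.38
tool_pos: [586.5, -140.0, 220.5]
tcp_rot: [1.509, 1.547, -0.06]
contact_force: [-0.2, -0.2, -3.8]
grip_width: 45.9
```

Request:
step_arm([
  [[0.003,0.012,-0.035,0],[0.006,0.025,-0.07,0],[0.008,0.037,-0.1,0],[0.008,0.047,-0.125,0],[0.008,0.05,-0.133,0]],
])

```text
time: 7.8
tool_pos: [636.4, -2.6, 211.5]
tcp_rot: [1.594, 1.549, 0.029]
contact_force: [-0.0, 0.9, -3.1]
grip_width: 45.9
```

Run:
```python
import m; from m import *
m.st_=st()
go(637,-11,144,0,'pan')
```

```text
t 7.8 p [636.4  -2.6 211.5] toolx [ 0.021  0.001 -1.   ] jaw 0.34 toolz [ 0.01 -1.   -0.  ] F [-0.   0.9 -3.1] w 45.9 q [-0.13  0.55  1.24  0.    1.34 -0.13]
pan shift [ 0.0675 -0.0009  0.0085] turn 0.34
```

Request:
step_arm([
  [[0.015,0,0.003,0.3],[0.035,0,0.006,0.3],[0.05,0,0.0085,0.3],[0.06,0,0.0085,0.3],[0.0655,-0.001,0.0085,0.3]],
])

```text
time: 8.22
tool_pos: [635.6, -11.4, 143.4]
tcp_rot: [1.628, 1.554, 0.058]
contact_force: [0.1, -0.3, -4.2]
grip_width: 46.0
```

Run:
```python
import m; from m import *
m.st_=st()
```

```text
t 8.22 p [635.6 -11.4 143.4] toolx [ 0.017  0.001 -1.   ] jaw 0.01 toolz [ 0. -1. -0.] F [ 0.1 -0.3 -4.2] w 46.0 q [-0.14  0.6   1.33  0.    1.19 -0.14]
```

Now the last 7 mm, slowly.

Request:
step_arm([
  [[0.001,0,0,0],[0.002,0,0,0],[0.003,0,0,0],[0.004,0,0,0],[0.005,0,0,0]],
])

```text
time: 8.63
tool_pos: [636.1, -11.4, 139.1]
tcp_rot: [1.613, 1.552, 0.043]
contact_force: [0.2, 0.3, -2.2]
grip_width: 45.7
```

Request:
step_arm([
  [[0.0005,0,0,0],[0.001,0,0,0],[0.0015,0,0,0],[0.002,0,0,0],[0.0025,0,0,0]],
])

```text
time: 9.05
tool_pos: [636.2, -11.4, 136.7]
tcp_rot: [1.613, 1.552, 0.042]
contact_force: [0.4, -0.2, -2.7]
grip_width: 45.9
```

Request:
step_arm([
  [[0.0005,0,0,0],[0.001,0,0,0],[0.0015,0,0,0],[0.0015,0,0,0],[0.0015,0,0,0]],
])

```text
time: 9.47
tool_pos: [636.3, -11.5, 136.1]
tcp_rot: [1.597, 1.551, 0.026]
contact_force: [-2.6, -0.8, 5.5]
grip_width: 46.2
```

Request:
step_arm([
  [[0,0,0,0],[0,0,0,0],[0,0,0,0],[0,0,0,0],[0,0,0,0]],
], jaw=0.2)

```text
time: 9.88
tool_pos: [636.4, -11.5, 135.9]
tcp_rot: [1.6, 1.551, 0.029]
contact_force: [0.7, -0.2, 0.5]
grip_width: 72.2
```

Request:
step_arm([
  [[-0.01,0,0,0],[-0.03,0,0,0],[-0.055,0,0,0],[-0.08,0,0,0],[-0.09,0,0,0]],
])

```text
time: 10.3
tool_pos: [635.9, -11.6, 230.4]
tcp_rot: [1.561, 1.545, -0.009]
contact_force: [0.2, 0.8, 0.3]
grip_width: 73.6
```

Run:
```python
import m; from m import *
m.st_=st()
go(476.8,-64.8,224,-90,'blue hover')
```

```text
t 10.3 p [635.9 -11.6 230.4] toolx [ 0.026 -0.    -1.   ] jaw 0.02 toolz [ 0. -1.  0.] F [0.2 0.8 0.3] w 73.6 q [-0.14  0.53  1.21  0.    1.37 -0.14]
blue hover shift [ 0.0023 -0.1593  0.0531] turn -89.98
```

Request:
step_arm([
  [[0,-0.03,0.01,7],[0,-0.065,0.022,14],[0,-0.1,0.033,21],[0,-0.135,0.045,28],[0,-0.155,0.052,35]],
], jaw=1)

```text
time: 10.72
tool_pos: [477.6, -64.0, 226.1]
tcp_rot: [2.179, 1.547, -0.009]
contact_force: [0.3, 0.3, 0.7]
grip_width: 44.5
```

Request:
step_arm([
  [[0.01,0,0,7],[0.03,0,0,14],[0.05,0,0,21],[0.07,0,0,28],[0.08,0,0,35]],
])

```text
time: 11.13
tool_pos: [478.3, -63.7, 144.1]
tcp_rot: [2.835, 1.55, 0.031]
contact_force: [-0.4, 0.2, -0.5]
grip_width: 11.6
```

Request:
step_arm([
  [[0.005,0,0,7],[0.01,0,0,14],[0.015,0,0,20],[0.015,0,0,20],[0.015,0,0,20]],
])

```text
time: 11.55
tool_pos: [478.4, -63.6, 129.0]
tcp_rot: [-3.093, 1.55, 0.039]
contact_force: [0.1, 0.2, 0.3]
grip_width: 0.4
```

Run:
```python
import m; from m import *
m.st_=st()
go(476.8,-64.8,75,-90,'blue hover')
c=cap('top','p0'); rep(c,'lid',(280,385,60,190),([18,80,60],[35,255,255]),(165,190)); c=cap('side','p1'); rep(c,'lid',(215,345,80,190),([18,80,60],[35,255,255]),(165,190))
```

```text
t 11.55 p [478.4 -63.6 129. ] toolx [ 0.021  0.001 -1.   ] jaw -90.51 toolz [-1.    0.01 -0.02] F [0.1 0.2 0.3] w 0.4 q [-0.3   0.36  1.8   0.01  0.96  1.28]
blue hover shift [0.054  0.0012 0.0028] turn -0.51
lid 657 mean [634.2 -10.9 176.1] med z 176.3 rect [635.  -11.9] [62.3 44.3] 89.8
lid 403 mean [633.2  -6.  175.9] med z 176.8 rect [637.5 -10.4] [49.6 67.8] 0.2
```

The tin stands upright at (635,-11) with its lid at z = 176, so it agrees with the robot frame. Next is the blue key.

Request:
step_arm([
  [[0.015,0.001,0.003,0],[0.03,0.001,0.003,0],[0.045,0.001,0.003,0],[0.053,0.001,0.003,0],[0.054,0.001,0.003,0]],
])

```text
time: 12.07
tool_pos: [476.2, -64.5, 74.3]
tcp_rot: [-3.073, 1.551, 0.061]
contact_force: [-1.1, 0.5, -0.3]
grip_width: 0.4
```

Request:
step_arm([
  [[0.004,0,0,0],[0.008,0,0,0],[0.012,0,0,0],[0.014,0,0,0],[0.014,0,0,0]],
])

```text
time: 12.48
tool_pos: [476.9, -64.6, 60.5]
tcp_rot: [-3.089, 1.55, 0.045]
contact_force: [0.7, 0.6, 2.6]
grip_width: 0.6
```

Run:
```python
import m; from m import *
m.st_=st()
go(476.8,-64.8,56.5,-90,'blue')
```

```text
t 12.48 p [476.9 -64.6  60.5] toolx [ 0.02   0.001 -1.   ] jaw -90.45 toolz [-1.    0.01 -0.02] F [0.7 0.6 2.6] w 0.6 q [-0.3   0.47  1.87  0.01  0.79  1.27]
blue shift [0.004  0.0002 0.0002] turn -0.45
```

Press another 4 mm, then lift and move to yellow: +46 in x, +109 in y.

Request:
step_arm([
  [[0.002,0,0,0],[0.004,0,0,0],[0.004,0,0,0],[0.004,0,0,0],[0.004,0,0,0]],
])

```text
time: 12.9
tool_pos: [476.9, -64.6, 56.6]
tcp_rot: [-3.092, 1.55, 0.042]
contact_force: [-1.8, 0.1, 4.7]
grip_width: 0.6
```

Run:
```python
import m; from m import *
m.st_=st()
go(522.4,44.6,90,-90,'yellow')
```

```text
t 12.9 p [476.9 -64.6  56.6] toolx [ 0.021  0.001 -1.   ] jaw -90.45 toolz [-1.    0.01 -0.02] F [-1.8  0.1  4.7] w 0.6 q [-0.3   0.47  1.87  0.01  0.78  1.27]
yellow shift [-0.0323 -0.1096 -0.0453] turn -0.45
```

Request:
step_arm([
  [[-0.012,0,0,0],[-0.03,0,0,0],[-0.036,0,0,0],[-0.036,0,0,0],[-0.036,0,0,0]],
])

```text
time: 13.32
tool_pos: [476.2, -64.6, 92.3]
tcp_rot: [-3.096, 1.55, 0.038]
contact_force: [-0.8, 0.3, -0.8]
grip_width: 0.3
```

Request:
step_arm([
  [[0,-0.035,-0.014,0],[0,-0.07,-0.029,0],[0,-0.1,-0.042,0],[0,-0.109,-0.0453,0],[0,-0.109,-0.0453,0]],
])

```text
time: 13.73
tool_pos: [522.4, 46.1, 92.3]
tcp_rot: [-3.078, 1.551, 0.059]
contact_force: [-0.7, -0.2, -0.0]
grip_width: 0.7
```

Run:
```python
import m; from m import *
m.st_=st()
go(522.4,44.6,74,-90,'yellow')
```

```text
t 13.73 p [522.4  46.1  92.3] toolx [ 0.02   0.001 -1.   ] jaw -90.25 toolz [-1.    0.   -0.02] F [-0.7 -0.2 -0. ] w 0.7 q [-0.06  0.48  1.72  0.    0.92  1.51]
yellow shift [0.0183 0.0015 0.0003] turn -0.25
```

Request:
step_arm([
  [[0.01,0.001,0,0],[0.018,0.0015,0,0],[0.024,0.0015,0,0],[0.029,0.0015,0,0],[0.03,0.0015,0,0]],
])

```text
time: 14.15
tool_pos: [522.0, 43.6, 61.0]
tcp_rot: [-3.081, 1.554, 0.054]
contact_force: [-1.0, -0.9, 2.4]
grip_width: 0.6
```

Request:
step_arm([
  [[0.002,0,0,0],[0.004,0,0,0],[0.0055,0,0,0],[0.0055,0,0,0],[0.0055,0,0,0]],
])

```text
time: 14.57
tool_pos: [522.2, 43.2, 56.2]
tcp_rot: [-3.115, 1.553, 0.021]
contact_force: [-2.5, -1.7, 8.1]
grip_width: 0.8
```

Run:
```python
import m; from m import *
m.st_=st()
go(522.4,44.6,56.5,-90,'yellow')
```

```text
t 14.57 p [522.2  43.2  56.2] toolx [ 0.018  0.    -1.   ] jaw -90.32 toolz [-1.    0.01 -0.02] F [-2.5 -1.7  8.1] w 0.8 q [-0.06  0.53  1.76  0.    0.84  1.51]
yellow shift [-0.0003 -0.0014 -0.0002] turn -0.32
```

Fully pressed. Next is green.

Request:
step_arm([
  [[-0.012,0,0,0],[-0.03,0,0,0],[-0.036,0,0,0],[-0.036,0,0,0],[-0.036,0,0,0]],
])

```text
time: 14.98
tool_pos: [521.6, 43.2, 92.1]
tcp_rot: [-3.119, 1.552, 0.017]
contact_force: [0.5, -0.0, 0.5]
grip_width: 0.5
```

Request:
step_arm([
  [[0,0.015,0,0],[0,0.035,0,0],[0,0.05,0,0],[0,0.0535,0,0],[0,0.0535,0,0]],
])

```text
time: 15.4
tool_pos: [520.8, -10.9, 91.2]
tcp_rot: [-3.102, 1.554, 0.032]
contact_force: [0.3, 0.3, 0.3]
grip_width: 0.3
```

Run:
```python
import m; from m import *
m.st_=st()
go(522.4,-10.4,60.5,-90,'green')
```

```text
t 15.4 p [520.8 -10.9  91.2] toolx [ 0.017  0.001 -1.   ] jaw -90.42 toolz [-1.    0.01 -0.02] F [0.3 0.3 0.3] w 0.3 q [-0.17  0.48  1.73  0.    0.92  1.41]
green shift [ 0.0307 -0.0005 -0.001 ] turn -0.42
```

Request:
step_arm([
  [[0.01,0,-0.001,0],[0.018,0,-0.001,0],[0.024,0,-0.001,0],[0.029,0,-0.001,0],[0.03,0,-0.001,0]],
])

```text
time: 15.82
tool_pos: [521.6, -10.2, 59.9]
tcp_rot: [-3.052, 1.556, 0.083]
contact_force: [-2.2, 1.6, 2.4]
grip_width: 0.2
```

Request:
step_arm([
  [[0.002,0,0,0],[0.004,0,0,0],[0.0048,0,0,0],[0.0048,0,0,0],[0.0048,0,0,0]],
])

```text
time: 16.23
tool_pos: [521.7, -10.1, 56.2]
tcp_rot: [-3.066, 1.555, 0.069]
contact_force: [-3.4, -0.9, 9.5]
grip_width: 0.2
```

Run:
```python
import m; from m import *
m.st_=st()
```

```text
t 16.23 p [521.7 -10.1  56.2] toolx [ 0.015  0.001 -1.   ] jaw -90.37 toolz [-1.    0.01 -0.02] F [-3.4 -0.9  9.5] w 0.2 q [-0.17  0.53  1.76  0.    0.84  1.41]
```

Request:
step_arm([
  [[-0.02,0,0,0],[-0.06,0,0,0],[-0.1,0,0,0],[-0.14,0,0,0],[-0.165,0,0,0]],
], jaw=0)

```text
time: 16.65
tool_pos: [520.3, -10.3, 225.4]
tcp_rot: [-3.124, 1.55, 0.011]
contact_force: [1.0, -0.2, -0.5]
grip_width: 29.0
```

Request:
step_arm([
  [[-0.005,0,0,0],[-0.01,0,-0.02,0],[-0.01,0,-0.05,0],[-0.01,0,-0.08,0],[-0.01,0,-0.09,0]],
])

```text
time: 17.07
tool_pos: [612.8, -11.0, 236.1]
tcp_rot: [-3.118, 1.549, 0.017]
contact_force: [-0.7, 0.4, 0.0]
grip_width: 62.3
```

Run:
```python
import m; from m import *
m.st_=st()
go(636,-11.5,225,-90,'tin')
c=cap('top','g1'); rep(c,'lid',(280,385,60,190),([18,80,60],[35,255,255]),(165,190));
```

```text
t 17.07 p [612.8 -11.  236.1] toolx [ 0.022  0.    -1.   ] jaw -90.37 toolz [-1.    0.01 -0.02] F [-0.7  0.4  0. ] w 62.3 q [-0.14  0.49  1.27  0.    1.36  1.43]
tin shift [ 0.0116  0.0004 -0.0229] turn -0.37
lid 120 mean [618.7 -10.5 174.9] med z 175.7 rect [621.5 -11.7] [58.7 18.8] 86.9
```

Request:
step_arm([
  [[0,0,-0.01,-0.4],[0,0,-0.02,-0.4],[0,0,-0.0215,-0.4],[0,0,-0.0215,-0.4],[0,0,-0.0215,-0.4]],
])

```text
time: 17.53
tool_pos: [633.6, -11.0, 235.4]
tcp_rot: [-3.107, 1.551, 0.035]
contact_force: [0.8, -0.7, -0.3]
grip_width: 91.1
```

Run:
```python
import m; from m import *
m.st_=st()
go(636,-11.5,136,-90,'tin')
```

```text
t 17.53 p [633.6 -11.  235.4] toolx [ 0.02   0.001 -1.   ] jaw -89.97 toolz [-1.   -0.   -0.02] F [ 0.8 -0.7 -0.3] w 91.1 q [-0.14  0.53  1.2   0.    1.39  1.43]
tin shift [ 0.0994  0.0006 -0.0004] turn 0.03
```

Request:
step_arm([
  [[0.01,0,0,0],[0.03,0,0,0],[0.05,0,0,0],[0.065,0,0,0],[0.07,0,0,0]],
])

```text
time: 17.95
tool_pos: [632.9, -10.7, 162.1]
tcp_rot: [-3.045, 1.556, 0.097]
contact_force: [-1.6, -0.1, 0.1]
grip_width: 92.0
```

Request:
step_arm([
  [[0.01,0,0,0],[0.02,0,0,0],[0.026,0,0,0],[0.028,0,0,0],[0.028,0,0,0]],
])

```text
time: 18.37
tool_pos: [633.2, -10.7, 133.7]
tcp_rot: [-3.038, 1.556, 0.104]
contact_force: [-1.1, -0.4, -0.2]
grip_width: 91.7
```

Request:
step_arm([
  [[0,0,0,0],[0,0,0,0],[0,0,0,0],[0,0,0,0],[0,0,0,0]],
], jaw=0.5)

```text
time: 18.78
tool_pos: [633.4, -11.2, 134.2]
tcp_rot: [-3.106, 1.556, 0.036]
contact_force: [1.2, -0.6, -2.0]
grip_width: 63.8
```

Run:
```python
import m; from m import *
m.st_=st()
```

```text
t 18.78 p [633.4 -11.2 134.2] toolx [ 0.015  0.001 -1.   ] jaw -89.97 toolz [-1.   -0.   -0.02] F [ 1.2 -0.6 -2. ] w 63.8 q [-0.14  0.61  1.35  0.    1.17  1.43]
```

Request:
step_arm([
  [[-0.006,0,0,0],[-0.02,0,0,0],[-0.04,0,0,0],[-0.06,0,0,0],[-0.07,0,0,0]],
])

```text
time: 19.2
tool_pos: [633.0, -11.1, 206.7]
tcp_rot: [-3.124, 1.553, 0.018]
contact_force: [0.5, -0.3, -2.5]
grip_width: 64.1
```

Request:
step_arm([
  [[0,-0.02,0.007,-7],[0,-0.045,0.016,-14],[0,-0.075,0.027,-21],[0,-0.105,0.038,-28],[0,-0.13,0.047,-35]],
])

```text
time: 19.62
tool_pos: [584.5, 120.6, 205.4]
tcp_rot: [2.581, 1.555, 0.057]
contact_force: [1.1, -0.6, -2.2]
grip_width: 63.5
```

Run:
```python
import m; from m import *
m.st_=st()
go(517,312,200,-6.7,'tray')
```

```text
t 19.62 p [584.5 120.6 205.4] toolx [ 0.016  0.001 -1.   ] jaw -54.62 toolz [-0.82 -0.58 -0.01] F [ 1.1 -0.6 -2.2] w 63.5 q [ 0.08  0.48  1.37 -0.    1.28  1.03]
tray shift [ 0.0045 -0.1952 -0.0557] turn -47.92
```

Request:
step_arm([
  [[0.001,-0.04,-0.0115,-7],[0.002,-0.08,-0.023,-14],[0.003,-0.12,-0.034,-21],[0.003,-0.15,-0.043,-28],[0.003,-0.17,-0.0485,-35]],
])

```text
time: 20.03
tool_pos: [523.5, 290.6, 201.1]
tcp_rot: [2.019, 1.556, 0.115]
contact_force: [1.0, 0.7, -3.3]
grip_width: 63.7
```

Run:
```python
import m; from m import *
m.st_=st()
go(517,312,200,-6.7,'tray')
```

```text
t 20.03 p [523.5 290.6 201.1] toolx [ 0.015  0.002 -1.   ] jaw -19.12 toolz [-0.33 -0.94 -0.01] F [ 1.   0.7 -3.3] w 63.7 q [ 0.38  0.49  1.36 -0.    1.27  0.72]
tray shift [ 0.001  -0.0132 -0.0181] turn -12.42
```

Request:
step_arm([
  [[0,-0.006,-0.008,-5],[0,-0.012,-0.016,-10],[0,-0.013,-0.018,-12.4],[0,-0.013,-0.018,-12.4],[0,-0.013,-0.018,-12.4]],
])

```text
time: 20.45
tool_pos: [516.8, 311.8, 200.7]
tcp_rot: [1.776, 1.557, 0.086]
contact_force: [-0.2, -0.3, -2.6]
grip_width: 63.9
```

Run:
```python
import m; from m import *
m.st_=st()
c=cap('side','t0'); c2=cap('top','t1')
a=cv2.resize(c['color'][150:330,130:290,::-1],None,fx=3,fy=3); b=cv2.resize(c2['color'][130:240,145:250,::-1],None,fx=3,fy=3)
im=np.zeros((540,800,3),np.uint8); im[:540,:480]=a; im[:330,480:795]=b; cv2.imwrite('pics/t.png',im)
# red tin side/ lid points
W=world(c2)
rep(c2,'lid top',(150,260,130,230),([18,80,60],[35,255,255]),(232,255))
rep(c,'lid side',(130,300,130,300),([18,80,60],[35,255,255]),(232,255))
```

```text
t 20.45 p [516.8 311.8 200.7] toolx [ 0.014  0.001 -1.   ] jaw -6.78 toolz [-0.12 -0.99 -0.  ] F [-0.2 -0.3 -2.6] w 63.9 q [ 0.42  0.5   1.35 -0.    1.28  0.54]
lid top 110 mean [515.  303.3 242.2] med z 243.0 rect [513.9 302.5] [16.8 58.9] 83.0
lid side 208 mean [516.6 334.6 241.8] med z 242.5 rect [518.5 331.9] [30.  66.1] 64.9
```

View pics/t.png

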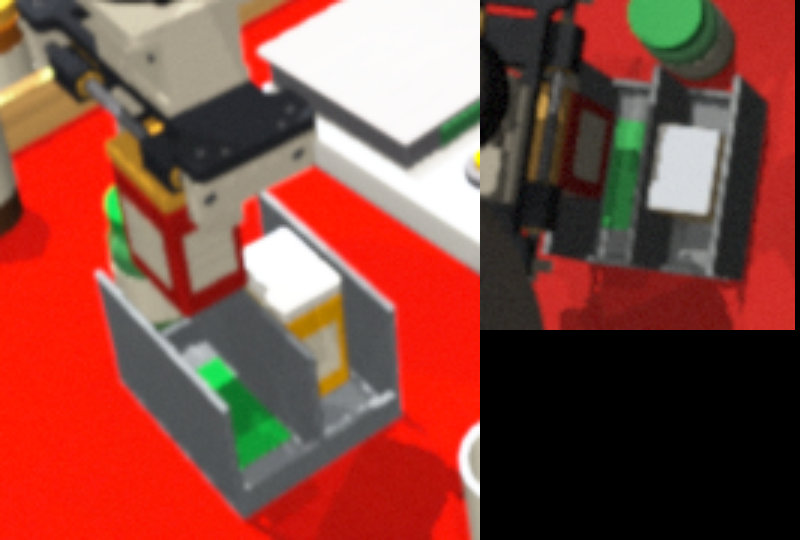

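Side crop: the tin hangs above the card lane, with its lower corner at (190,315) and the mid wall top from (190,300) to (315,360). Top crop: the tin's -y face is at (590,150) and the card at (625,175). Next I measure the tin faces against the wall tops in the tray's frame, each camera on its own.

Run:
```python
from m import *
a=np.radians(-6.8)
f=lambda P:(P[:,0]*np.cos(a)+P[:,1]*np.sin(a), -P[:,0]*np.sin(a)+P[:,1]*np.cos(a))
for n,box in(('t1',(150,210,130,220)),('t0',(130,240,190,270))):
    c=dict(np.load(n+'.npz')); W=world(c); hsv=cv2.cvtColor(c['color'],cv2.COLOR_RGB2HSV); Z=W[...,2]
    M=np.zeros(Z.shape,bool); M[box[2]:box[3],box[0]:box[1]]=1
    M&=(Z>146)&(Z<238)&(c['depth']>0)&(W[...,1]>270)&(W[...,1]<360)&(W[...,0]>470)&(W[...,0]<560)
    P=W[M]; x,y=f(P)
    for lo,hi in((146,165),(165,185),(185,205),(205,225),(225,240)):
        k=(P[:,2]>lo)&(P[:,2]<hi)
        if k.sum()>8: print(n,lo,k.sum(),'x pct',np.percentile(x[k],[2,50,98]).round(1),'y pct',np.percentile(y[k],[2,10,25,50,75,90,98]).round(1))
    # wall tops
for n,boxes in(('t1',(160,250,140,230)),('top0',(160,245,140,230)),('t0',(155,270,215,320)),('side0',(155,270,215,320))):
    c=dict(np.load(n+'.npz')); W=world(c); Z=W[...,2]; b=boxes; M=np.zeros(Z.shape,bool); M[b[2]:b[3],b[0]:b[1]]=1; M&=(Z>100)&(Z<110)
    x,y=f(W[M])
    for w in(283,344,404):
        k=abs(y-w)<5
        if k.sum()>20: print(n,'wall',w,k.sum(),'y med',np.median(y[k]).round(1),'slope deg',np.degrees(np.polyfit(x[k],y[k],1)[0]).round(2),'x',np.percentile(x[k],[1,99]).round(1))
c=dict(np.load('t0.npz')); W=world(c); hsv=cv2.cvtColor(c['color'],cv2.COLOR_RGB2HSV)
for n in('t0','side0','t1','top0'):
    c=dict(np.load(n+'.npz')); W=world(c); hsv=cv2.cvtColor(c['color'],cv2.COLOR_RGB2HSV)
    M=(hsv[...,0]>45)&(hsv[...,0]<75)&(hsv[...,1]>120)&(W[...,2]>0)&(W[...,2]<15)&(W[...,1]>270)&(W[...,1]<360)&(W[...,0]<600)&(W[...,0]>440)
    x,y=f(W[M]); print(n,'card',M.sum(),'x',np.percentile(x,[1,50,99]).round(1),'y',np.percentile(y,[1,50,99]).round(1))
t=np.array([516.8,311.8]); print('tcp',f(t[None]))
```

```text
t1 146 88 x pct [444.4 473.3 506. ] y pct [352.  352.3 352.8 353.3 353.5 354.3 368.4]
t1 165 117 x pct [443.8 473.4 504.3] y pct [352.1 352.5 352.8 353.2 353.5 354.1 361.9]
t1 185 122 x pct [443.4 471.9 505.8] y pct [351.9 352.4 352.9 353.4 353.8 354.6 361.2]
t1 205 144 x pct [444.6 477.8 516.5] y pct [352.5 353.1 353.5 353.9 354.5 360.5 361.3]
t1 225 86 x pct [446.5 479.5 512.7] y pct [353.3 353.7 353.9 354.4 354.8 355.5 360.3]
t0 146 258 x pct [443.  445.4 501.7] y pct [356.7 361.7 371.6 388.3 398.6 399.1 399.5]
t0 165 302 x pct [442.6 445.3 501. ] y pct [356.  362.2 373.  390.9 399.1 399.6 400. ]
t0 185 271 x pct [442.4 445.1 501.4] y pct [358.3 366.1 380.5 394.6 399.4 399.9 400.3]
t0 205 232 x pct [429.9 449.5 501.6] y pct [382.5 383.3 391.  399.  399.7 400.1 400.5]
t0 225 128 x pct [442.4 457.2 501.7] y pct [387.  389.  395.  399.  399.6 400.1 400.6]
t1 wall 283 187 y med 280.4 slope deg 0.04 x [404.1 549.9]
t1 wall 344 214 y med 341.5 slope deg 0.47 x [405.2 576.5]
t1 wall 404 27 y med 401.8 slope deg -1.16 x [403.2 547.2]
top0 wall 283 186 y med 280.6 slope deg -0.09 x [404.2 549.9]
top0 wall 344 216 y med 341.4 slope deg 0.44 x [403.9 577. ]
top0 wall 404 203 y med 402.2 slope deg -0.16 x [404.6 550.6]
t0 wall 283 210 y med 282.4 slope deg -0.01 x [402.1 541.8]
t0 wall 344 125 y med 343.2 slope deg -0.14 x [402.9 479.9]
t0 wall 404 240 y med 403.9 slope deg -0.0 x [402.6 550.2]
side0 wall 283 208 y med 282.5 slope deg 0.2 x [402.8 544. ]
side0 wall 344 291 y med 343.4 slope deg 0.38 x [403.5 593.4]
side0 wall 404 236 y med 403.9 slope deg -0.01 x [403.4 549.7]
t0 card 418 x [432.9 461.2 519.7] y [347.1 359.  382.6]
side0 card 423 x [432.5 461.5 520.2] y [346.6 358.7 382.6]
t1 card 299 x [433.7 476.2 519.1] y [375.8 386.1 396.8]
top0 card 311 x [433.5 476.3 519.4] y [375.3 386.4 397. ]
tcp (array([476.24621727]), array([370.79781625]))
```

Run:
```python
import m; from m import *
m.st_=st(); a=np.radians(-6.8); x,y=476.3,367.1
X,Y=x*np.cos(a)-y*np.sin(a), x*np.sin(a)+y*np.cos(a); print(X,Y)
go(X,Y,172,-6.8,'hover')
```

```text
t 20.55 p [517.1 311.4 200.8] toolx [ 0.014  0.001 -1.   ] jaw -6.82 toolz [-0.12 -0.99 -0.  ] F [ 0.8 -0.8 -2.9] w 63.8 q [ 0.42  0.5   1.35 -0.    1.28  0.54]
516.41556827646 308.12182792152333
hover shift [ 0.0288 -0.0007  0.0034] turn -0.02
```

Request:
step_arm([
  [[0.008,0,0.002,0],[0.018,0,0.0034,0],[0.028,-0.0007,0.0034,0],[0.028,-0.0007,0.0034,0],[0.028,-0.0007,0.0034,0]],
])

```text
time: 20.97
tool_pos: [515.9, 307.7, 171.5]
tcp_rot: [1.724, 1.559, 0.034]
contact_force: [-0.6, -0.2, -2.2]
grip_width: 64.0
```

```bash
cat > chk.py <<'E'
import m; from m import *
m.st_=st(); a=np.radians(-6.8); x,y=476.3,367.1
X,Y=x*np.cos(a)-y*np.sin(a), x*np.sin(a)+y*np.cos(a)
go(X,Y,130,-6.8,'130'); go(X,Y,68,-6.8,'68')
zt=m.st_[0][2]
f=lambda P:(P[:,0]*np.cos(a)+P[:,1]*np.sin(a), -P[:,0]*np.sin(a)+P[:,1]*np.cos(a))
for n,b,q in(('top',(150,210,130,220),25),('side',(130,240,190,280),90)):
    c=cap(n,'k_'+n); W=world(c); Z=W[...,2]
    M=np.zeros(Z.shape,bool); M[b[2]:b[3],b[0]:b[1]]=1
    M&=(Z>max(zt-54,108))&(Z<zt+36)&(c['depth']>0)&(W[...,1]>270)&(W[...,1]<360)&(W[...,0]>470)&(W[...,0]<560)
    P=W[M]; x_,y_=f(P)
    for lo in np.arange(max(zt-54,108),zt+36,20):
        k=(P[:,2]>lo)&(P[:,2]<lo+20)
        if k.sum()>8: print(n,int(lo),k.sum(),np.percentile(x_[k],[2,50,98]).round(1),np.percentile(y_[k],[2,10,25,50,75,90,98]).round(1))
E
python3 chk.py
```

```text
t 20.97 p [515.9 307.7 171.5] toolx [ 0.012  0.    -1.   ] jaw -6.85 toolz [-0.12 -0.99 -0.  ] F [-0.6 -0.2 -2.2] w 64.0 q [ 0.41  0.52  1.4  -0.    1.21  0.53]
130 shift [ 0.0415 -0.     -0.0004] turn -0.05
68 shift [ 0.1035 -0.0008 -0.0003] turn -0.05
top 117 91 [443.4 473.5 504.3] [348.4 348.7 348.9 349.3 349.7 350.2 358.1]
top 137 94 [442.9 472.  504.7] [348.1 348.6 348.9 349.4 349.7 350.3 358.1]
top 157 117 [443.3 472.7 508.1] [348.4 348.8 349.2 349.5 350.1 350.6 357.3]
top 177 129 [445.6 479.  516.3] [348.7 349.2 349.6 350.  350.5 356.4 357.7]
top 197 57 [445.5 472.4 504.8] [349.2 349.7 349.9 350.3 350.7 351.3 351.6]
side 117 256 [443.  445.9 498.9] [353.1 358.1 368.8 385.6 394.6 395.1 395.5]
side 137 290 [442.5 445.4 500.5] [352.5 358.2 369.1 385.5 395.2 395.6 396. ]
side 157 242 [441.7 445.5 500.9] [353.3 362.9 378.6 392.8 395.6 396.1 396.5]
side 177 208 [431.4 452.5 500.8] [378.8 381.  388.3 395.3 395.9 396.3 396.7]
side 197 93 [442.2 456.6 503.5] [382.4 385.4 390.8 394.8 395.8 396.1 396.5]
```

Request:
step_arm([
  [[0.005,0,-0.0008,0],[0.015,0,-0.0008,0],[0.026,0,-0.0008,0],[0.036,0,-0.0008,0],[0.04,0,-0.0008,0]],
])

```text
time: 21.48
tool_pos: [516.2, 308.5, 130.2]
tcp_rot: [1.678, 1.56, -0.012]
contact_force: [-0.3, 0.0, -3.9]
grip_width: 63.5
```

Request:
step_arm([
  [[0,0,0,0],[0,0,0,0],[0,0,0,0],[0,0,0,0],[0,0,0,0]],
])

```text
time: 21.9
tool_pos: [516.5, 308.7, 130.8]
tcp_rot: [1.718, 1.559, 0.028]
contact_force: [-0.2, -0.1, -3.1]
grip_width: 63.9
```

```bash
sed -i 's/367.1/367.6/' chk.py; python3 chk.py
```

```text
t 21.9 p [516.5 308.7 130.8] toolx [ 0.012  0.    -1.   ] jaw -6.83 toolz [-0.12 -0.99 -0.  ] F [-0.2 -0.1 -3.1] w 63.9 q [ 0.41  0.56  1.45 -0.    1.12  0.54]
130 shift [0.0008 0.     0.0001] turn -0.03
68 shift [ 0.0628 -0.0007  0.0002] turn -0.03
top 108 99 [443.6 472.9 505. ] [328.9 342.3 349.8 350.4 350.8 351.2 351.8]
top 128 105 [445.1 476.2 515. ] [349.9 350.2 350.5 350.9 351.3 352.1 358.8]
top 148 95 [446.  475.3 512. ] [350.  350.6 351.  351.3 352.  352.7 357.8]
side 108 269 [441.6 445.3 501.4] [343.2 357.9 369.5 388.5 396.  396.6 402.5]
side 128 182 [435.1 453.3 500.5] [379.2 382.  389.5 396.  396.4 396.9 397.3]
side 148 164 [440.8 455.6 503.1] [382.9 386.  391.3 395.7 396.5 396.8 397.1]
```

Request:
step_arm([
  [[0.01,0,0,0],[0.02,0,0,0],[0.03,0,0,0],[0.038,-0.0005,0,0],[0.042,-0.0005,0,0]],
])

```text
time: 22.42
tool_pos: [515.3, 308.3, 86.4]
tcp_rot: [1.56, 1.562, -0.13]
contact_force: [-0.0, 0.2, -3.2]
grip_width: 63.9
```

Request:
step_arm([
  [[0.004,0,0,0],[0.008,0,0,0],[0.012,0,0,0],[0.015,0,0,0],[0.016,0,0,0]],
])

```text
time: 22.83
tool_pos: [515.3, 308.2, 70.0]
tcp_rot: [1.533, 1.563, -0.157]
contact_force: [0.0, -0.1, -4.0]
grip_width: 63.9
```

Run:
```python
import m; from m import *
m.st_=st()
go(516.5,308.6,66,-6.8)
```

```text
t 22.83 p [515.3 308.2  70. ] toolx [ 0.008 -0.001 -1.   ] jaw -6.83 toolz [-0.12 -0.99  0.  ] F [ 0.  -0.1 -4. ] w 63.9 q [ 0.41  0.63  1.51 -0.01  1.    0.54]
 shift [ 0.004   0.0011 -0.0005] turn -0.03
```

Expected touch-down is at TCP z ≈ 65.

Request:
step_arm([
  [[0.0005,0.0005,0,0],[0.001,0.001,-0.0005,0],[0.0018,0.001,-0.0005,0],[0.0026,0.001,-0.0005,0],[0.0034,0.001,-0.0005,0]],
])

```text
time: 23.25
tool_pos: [516.5, 308.6, 66.7]
tcp_rot: [1.553, 1.562, -0.137]
contact_force: [0.2, 0.6, -3.3]
grip_width: 63.5
```

Request:
step_arm([
  [[0.0004,0,0,0],[0.0008,0,0,0],[0.0012,0,0,0],[0.0014,0,0,0],[0.0014,0,0,0]],
])

```text
time: 23.67
tool_pos: [516.6, 308.6, 65.7]
tcp_rot: [1.572, 1.562, -0.118]
contact_force: [-0.1, -1.3, 1.3]
grip_width: 64.0
```

Request:
step_arm([
  [[0.0003,0,0,0],[0.0006,0,0,0],[0.0008,0,0,0],[0.0008,0,0,0],[0.0008,0,0,0]],
])

```text
time: 24.08
tool_pos: [516.6, 308.6, 65.7]
tcp_rot: [1.59, 1.562, -0.1]
contact_force: [-2.2, -1.7, 5.3]
grip_width: 64.0
```

Request:
step_arm([
  [[0,0,0,0],[0,0,0,0],[0,0,0,0],[0,0,0,0],[0,0,0,0]],
], jaw=0.08)

```text
time: 24.5
tool_pos: [516.6, 308.7, 65.6]
tcp_rot: [1.6, 1.562, -0.09]
contact_force: [0.3, 0.5, 0.4]
grip_width: 84.1
```

Run:
```python
import m; from m import *
m.st_=st()
```

```text
t 24.5 p [516.6 308.7  65.6] toolx [ 0.009 -0.001 -1.   ] jaw -6.82 toolz [-0.12 -0.99 -0.  ] F [0.3 0.5 0.4] w 84.1 q [ 0.41  0.64  1.51 -0.01  0.99  0.54]
```

Released, with no residual force. I'll rise straight up and then back away to look.

Request:
step_arm([
  [[-0.008,0,0,0],[-0.025,0,0,0],[-0.05,0,0,0],[-0.08,0,0,0],[-0.1,0,0,0]],
])

```text
time: 24.92
tool_pos: [516.4, 309.1, 168.7]
tcp_rot: [1.721, 1.559, 0.031]
contact_force: [0.6, 0.1, 0.6]
grip_width: 83.9
```

Request:
step_arm([
  [[-0.03,0,0,0],[-0.05,0,0.02,0],[-0.06,0,0.06,0],[-0.06,0,0.1,0],[-0.06,0,0.14,0]],
])

```text
time: 25.33
tool_pos: [498.9, 169.1, 230.0]
tcp_rot: [1.741, 1.556, 0.053]
contact_force: [0.9, -1.1, -1.7]
grip_width: 84.5
```

Request:
step_arm([
  [[0,0,0.04,0],[0,0,0.08,0],[0,0,0.1,0],[0,0,0.1,0],[0,0,0.1,0]],
])

```text
time: 25.75
tool_pos: [487.3, 69.0, 230.5]
tcp_rot: [1.761, 1.555, 0.07]
contact_force: [-0.2, 0.3, 0.5]
grip_width: 84.3
```

Run:
```python
import m; from m import *
m.st_=st()
c=cap('side','f0'); c2=cap('top','f1')
a=cv2.resize(c['color'][170:330,130:290,::-1],None,fx=3,fy=3); b=cv2.resize(c2['color'][130:240,145:250,::-1],None,fx=3,fy=3)
im=np.zeros((480,800,3),np.uint8); im[:480,:480]=a; im[:330,480:795]=b; cv2.imwrite('pics/f.png',im)
a=np.radians(-6.8)
for n,c,b in(('top',c2,(150,260,130,230)),('side',c,(130,290,170,320))):
    W=world(c); h=cv2.cvtColor(c['color'],cv2.COLOR_RGB2HSV); M=np.zeros(h.shape[:2],bool); M[b[2]:b[3],b[0]:b[1]]=1
    M&=(h[...,0]>15)&(h[...,0]<38)&(h[...,1]>80)&(W[...,2]>98)&(W[...,2]<116)
    k=cv2.morphologyEx(M.astype(np.uint8),cv2.MORPH_OPEN,np.ones((3,3)))>0; P=W[k]; 
    if len(P)<20: print(n,'few');continue
    x=P[:,0]*np.cos(a)+P[:,1]*np.sin(a); y=-P[:,0]*np.sin(a)+P[:,1]*np.cos(a)
    g=np.linalg.lstsq(np.c_[P[:,:2],np.ones(len(P))],P[:,2],rcond=None)[0]
    print(n,len(P),'x',np.percentile(x,[1,99]).round(1),'y',np.percentile(y,[1,99]).round(1),'z',np.median(P[:,2]).round(1),'tilt',g[:2].round(3),'rect',np.round(cv2.minAreaRect(P[:,:2].astype(np.float32))[1:2],1),cv2.minAreaRect(P[:,:2].astype(np.float32))[2])
```

```text
t 25.75 p [487.3  69.  230.5] toolx [ 0.016  0.001 -1.   ] jaw -6.89 toolz [-0.12 -0.99 -0.  ] F [-0.2  0.3  0.5] w 84.3 q [-0.02  0.27  1.62  0.    1.24  0.1 ]
top 611 x [444.4 507. ] y [349.6 394.6] z 107.6 tilt [0.011 0.026] rect [[46.9 64.4]] 83.76144409179688
side 719 x [443.7 506.5] y [350.4 395.6] z 107.9 tilt [ 0.028 -0.033] rect [[51.6 66.2]] 83.02153778076172
```

View pics/f.png

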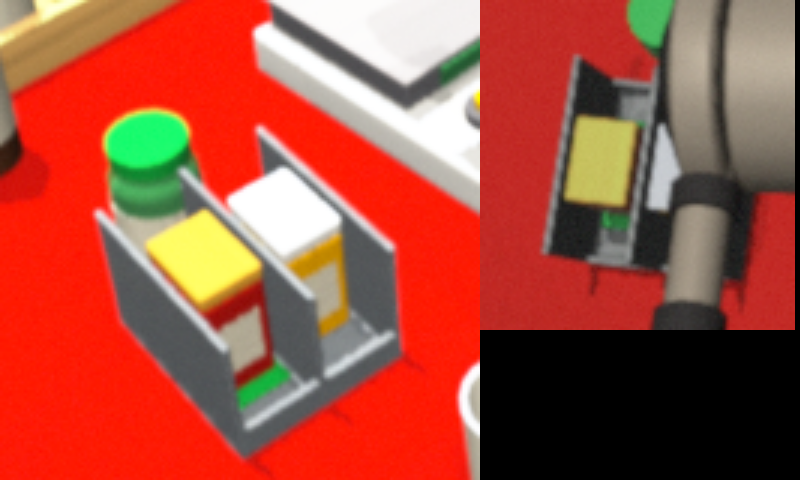

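The red tin stands in the empty lane with its lid at side crop (205,255). Green card shows in front of it at (265,385), and the lid is level at z ≈ 107. It sits about 1 mm from the card's centre in both directions. Handing in.

```bash
python3 -c "
from plant import bot
print(bot.close_job())"
```

```text
the job is handed in; nothing more can be done
None
```

The red tin was weighed, rung up and set in the order tray, and I handed the job in after about 26 s of the 72 s allowed. The hand-in gave no verdict, so the checks below are my own.

- **Zero and weighing:** I pressed the white key with the plate empty (4.9 N, about full travel). I then stood the tin on the plate near its centre and released it; touch-down was about 5.5 N, and the lid then measured z = 176 mm as expected.
- **Ringing up:** I pressed blue, yellow and green in that order at 4.7, 8.1 and 9.5 N. Each press went down to z ≈ 56.5 mm or lower, past the 58 mm that counts. The blue reading carries about ±0.7 N of noise, but its depth agreed. I did not press the red or black key.
- **Tray:** I picked the tin up by its 64 mm sides, lowered it into the lane without wall contact, and released it at about 5 N.
- **Last check:** The lid is at z ≈ 107.7 mm, with the 64 mm width along the lane to within about 1°. The centre is within about 1 mm of the card's centre along and across the lane. The arm is clear and touching nothing.

**Disagreements:**
- The two cameras differed by nearly 2 mm on where the lane lies across its width, so I aimed between them.
- The lid slopes fitted from the depth data (0.01–0.03 rad) differ between the cameras and look like noise.
- The tool picked up a tilt of about 0.02 rad along the way, which did no visible harm.
- I did not re-measure the key heights or the bystanders after the presses. In the last picture the tray's tin and the green jar beside it stand where they were; the rack side was out of view.

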